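Take the inking roller out of its stand for washing

ROBOT

A 7-joint arm with a two-finger parallel gripper is mounted at the origin on the work surface. World frame = base frame: x ahead of the robot, y to its left, z up, the work surface at z = 0. Lengths are in m, angles in rad, forces in N, time in s.
With the tool pointing down it reaches from about 0.425 to 0.825 m from the base axis. Payload 3.6 kg.
Tool frame: the origin (TCP) lies on the centre line of the jaws, within the pads' length; the fingertips stand ctrl.tip_extent ahead of it and the grasp point (between the pads) lies 2 mm behind it (ctrl.tip_extent is the distance from the TCP to the fingertips, in m); z points along the fingers, y is the line along which they close (so a half turn about z gives the same grasp; the last joint's range is limited). The gripper opens to 93 mm and grips with 3 to 60 N. Pads are 15 mm wide; open, the fingers measure 128 mm over their backs; the gripper's body (75 mm by 188 mm) begins 65 mm behind the grasp point.
Start: joints at [-1.355, 0.615, -0.013, 1.423, 0.008, 1.103, -0.04], TCP at [0.156, 0.631, 0.211] pointing down, gripper open.
Joint ranges: [-3.12, 3.12], [-0.3, 2.06], [-1.34, 1.32], [0.26, 2.42], [-1.36, 4.5], [0.01, 1.98], [-2.84, 2.84]. Speed limits (rad/s): [2.79, 2.79, 3.14, 3.14, 3.14, 3.14, 3.14].

INTERFACE

Orientations are given as a unit quaternion [w, x, y, z].
In Python, from cell import ctrl gives the robot as it stands.
- The arm moves only by the shell command python3 jog.py 'ROWS' [OPENING] [FORCE]. ROWS is a JSON list of rows, 1 to 10 of them, each of 4 numbers: dx, dy, dz in m, then a turn about the tool's z in rad; each row is the pose to reach, as a shift and turn from the pose commanded when the command began, along the tool's axes at that moment; what a row does not reach only later rows make up. A row lasts 1/10 s, in which the tool goes at most 0.05 m and 0.15 rad, less where a joint would pass 70% of its speed; a pose out of reach is approached as far as the arm can. OPENING is the opening from 0.0 (shut) to 1.0 (fully open), set as the command begins (- or left out keeps the last). The fingers move at their own pace and stop on an object; FORCE is the grip in N (left out, the last holds). Time passes only in rows, so rows that do not move let the fingers close. It prints the time, the measured TCP pose, the force, the opening and the grip force at its end.
- ctrl.state(): the state, without advancing time (a new reading comes with each control period).
- ctrl.snapshot(name): name is "scene" or "top" or "wrist"; returns the picture (384x512x3 uint8, red, green, blue); there is no depth.
- ctrl.camera_params(name): a dict with "fx", "fy", "cx", "cy" (pixels), "rvec" (rotation vector, rad) and "tvec" (3), from world to camera coordinates, as OpenCV has them. Camera axes: x right, y down, z forward; pixel columns grow to the right and rows downward; lengths in m; the calibration is good to about 2 mm. A picture is of the moment at which its call begins: read the wrist's pose just before it. camera_params takes no time and is no camera call; for the wrist camera it gives the pose at the moment of the call.
- ctrl.job_done(): hands the job in; it is judged then, once.
The state is a dict: "t": time; "joint_pos": joint angles; "joint_vel": joint speeds; "tau": joint torques, N m; "eef_pos": TCP position; "ee_rot": TCP orientation; "wrist_force": force on the tool from outside, world axes, zero at the start; "wrist_torque": the same for the moment, N m; "finger_gap": opening from 0.0 (shut) to 1.0 (fully open); "gripper_force": force on a finger pad.
Only numpy, scipy, OpenCV 4.12 (cv2) and the standard library are available. Lean on these libraries where they do the work, as an engineer would, in place of code of your own. Each camera call takes 0.05 s, during which the arm holds its last target. There are 200 camera calls.

TASK

The inking roller in the printmaking stand is due for a wash. Flip the stand's cam lever fully open while the roller stays in its seats, then take the roller, bring it forward, lower it out of the open-ended slots and lay it lengthwise between the two ribs of the empty white wash tray. Do not drop it, and leave the lever open.

Things in the scene. Friction and masses are not known exactly. Their poses are not given: they have to be found in the camera images.
- stand: Fixed (sizes in mm). Origin on table under the seated axle; -x front, y along axle. Two aluminium cheeks (|y| 60-68, 180 tall, free between). Slot in each: axle centre sits at x 0, z 150; raise it 5-10 (3 mm ridge, roof z 168), move forward to x -27, go down the channel (x -42 to -12). Front lip (x -60 to -42) ends at z 125; the way forward below is free. Rear columns x 6-45; base plate 12 high.
- cam (a joint): Steel lever outside the stand's -y cheek: 0 closed, 1.6 open stop; stays put by friction, 0.12 N m. Pivot x -51, z 150 mm, along y. Bar handle 12 thick, 14 wide, centred y -92, 90 mm long: straight up at 0, swings forward (-x) and down to level. At angle a, radius R: x -51 - R sin a, z 150 + R cos a. A 39 mm nose bars the slot ahead of the axle's end; points up when open.
- roller: Black rubber inking roller, 50 mm diameter, 110 long, on a 12 mm steel axle sticking out 25 mm at each end (160 over all); 0.3 to 0.6 kg. The thick roller up in the stand, axis level 150 mm above the table. Origin at its centre; y along the axle (x and z turn with it).
- tray: Fixed empty white plastic wash tray, outside 140 (x) x 210 (y) x 28 mm high, walls and floor 5 mm; origin at the centre of its underside, on the table. Two ribs along y, 8 mm wide and 8 high, lie at x = 18 to 26 mm either side of the middle; the roller nests between them, axle along the tray's y, axis about 30 mm above the table.

How it is judged:
On the way, in this order (a step that is already met when the one before it is completed fails the run):
1. the cam lever is flipped open (past 1.2 rad) while the roller is still in its seats (within about 12 mm) (value of joint cam above 1.2 rad and x of roller in the frame of stand above -0.012 m and z of roller in the frame of stand above 0.14 m), for 0.1 s.
2. the roller, held in the fingers, has been lowered out of the slots (axis more than 35 mm below its seat) in front of the seat, between the cheeks (z of roller in the frame of stand between 0.03 and 0.115 m and y of roller in the frame of stand between -0.04 and 0.04 m and x of roller in the frame of stand below -0.005 m and contact force between the fingers and roller above 1 N), for 0.05 s.
At the end, for the whole second after the job is handed in: The roller lies at rest between the tray's ribs: centre within 20 mm across and 30 mm along the tray, axle within 0.2 rad of the tray's length, axis 15 to 42 mm above the tray's underside; the cam lever is still open past 1.2 rad (x of roller in the frame of tray between -0.02 and 0.02 m and y of roller in the frame of tray between -0.03 and 0.03 m and z of roller in the frame of tray between 0.015 and 0.042 m and angle between the y axis of roller and the y axis of tray, either way round below 0.2 rad and value of joint cam above 1.2 rad and linear speed of roller below 0.02 m/s and angular speed of roller below 0.3 rad/s); the robot touches nothing.
It fails at once if the roller is dropped (falls free of the fingers faster than 0.7 m/s) (linear speed of roller above 0.7 m/s and contact force between the fingers and roller below 0.2 N).
It also fails if it takes over 59 s, if anything falls off the work surface, if the arm or the gripper's body presses on something with over 40 N, if the wrist force passes 120 N, or if a joint passes its speed limit or range.

## Working session

There is one attempt and no reset: what is moved stays moved. The work goes in short steps, Python scripts to look and compute and a shell command to move; the robot and the scene stay as the last step left them, time stands still between calls to the robot, and variables do not carry over. Pictures are saved under pics/ and viewed, at most 13 in all, crops included, and the job is handed in when it is done.

```bash
ls; mkdir -p pics
python3 - <<'E'
from cell import ctrl
import cv2
for n in ("scene","top"):
    im=ctrl.snapshot(n); cv2.imwrite(f"pics/{n}0.png",im[:,:,::-1]); print(n,ctrl.camera_params(n))
s=ctrl.state(); print(s, ctrl.tip_extent)
E
```

```text
cell.py
jog.py
pics
scene {'fx': 465.3888227462091, 'fy': 465.3888227462091, 'cx': 250.374842936247, 'cy': 185.27234852891493, 'rvec': array([ 2.27141694,  0.65392288, -0.26509739]), 'tvec': array([-0.49787698, -0.141878  ,  1.10606377])}
top {'fx': 453.83895008227245, 'fy': 453.83895008227245, 'cx': 261.25606041267724, 'cy': 193.87675113596376, 'rvec': array([ 2.1512992 , -2.19487823,  0.10382219]), 'tvec': array([0.01979883, 0.56214779, 0.89352641])}
{'t': 0.1, 'joint_pos': array([-1.35446898,  0.61581575, -0.01264754,  1.42471657,  0.00810868,
        1.10341217, -0.04037779]), 'joint_vel': array([ 0.00206207, -0.0017902 ,  0.00025887, -0.0045815 ,  0.00194141,
       -0.00065351, -0.00103401]), 'tau': array([ 1.64463221e-03, -4.60042942e+01,  2.10119099e-01, -1.66245836e+01,
       -6.11661701e-02,  1.68818113e-02,  1.08577938e-04]), 'eef_pos': array([0.15609133, 0.63023202, 0.21000866]), 'ee_rot': array([-1.30332990e-04,  1.21057549e-01,  9.92644823e-01, -1.14349496e-03]), 'wrist_force': array([-0.06090595,  0.96548244,  0.37702667]), 'wrist_torque': array([-0.00384013,  0.00981242, -0.00863735]), 'gripper_force': 0.0, 'finger_gap': 0.9997612131956486} 0.017
```

View pics/scene0.png

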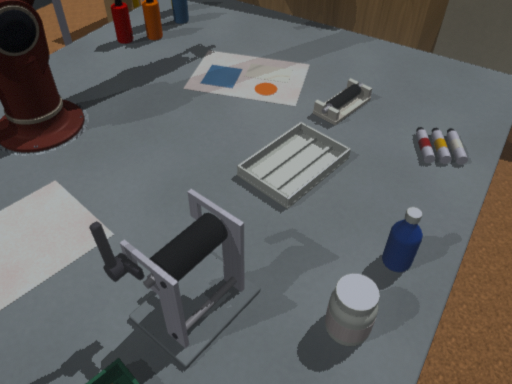

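View pics/top0.png

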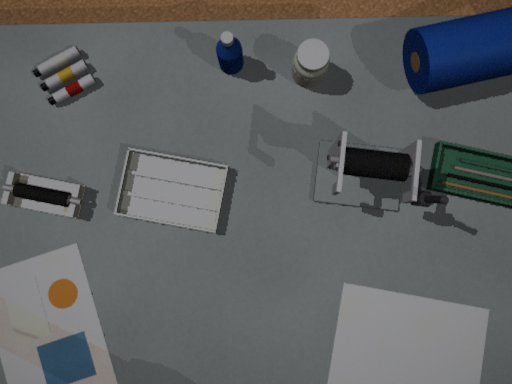

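The scene view shows the stand near (190,270), with the lever upright at (105,250) and the tray at (293,163). In the top view the roller is at (375,164), the lever at (432,198) and the tray at (172,190). Next I'll enlarge these to measure them.

```bash
cat > h.py <<'E'
import numpy as np, cv2
from cell import ctrl
from scipy.spatial.transform import Rotation as R
def cam(n):
    p=ctrl.camera_params(n); K=np.array([[p['fx'],0,p['cx']],[0,p['fy'],p['cy']],[0,0,1.]])
    return K,cv2.Rodrigues(p['rvec'])[0],np.array(p['tvec']).reshape(3)
def ray(c,uv):
    K,Rm,t=c; d=Rm.T@np.linalg.inv(K)@np.array([uv[0],uv[1],1.]); return -Rm.T@t,d/np.linalg.norm(d)
def plane(c,uv,z):
    o,d=ray(c,uv); return o+d*(z-o[2])/d[2]
def tri(c1,u1,c2,u2):
    o1,d1=ray(c1,u1);o2,d2=ray(c2,u2)
    s=np.linalg.lstsq(np.c_[d1,-d2],o2-o1,rcond=None)[0]; a,b=o1+d1*s[0],o2+d2*s[1]
    return (a+b)/2,np.linalg.norm(a-b)
def proj(c,P):
    K,Rm,t=c; q=K@(Rm@np.array(P)+t); return q[:2]/q[2]
def toolR():
    q=ctrl.state()['ee_rot']; return R.from_quat([q[1],q[2],q[3],q[0]]).as_matrix()
E
python3 - <<'E'
from h import *
a=cv2.imread('pics/top0.png')[120:220,310:450]; b=cv2.imread('pics/scene0.png')[185:345,80:260]
cv2.imwrite('pics/c1.png',cv2.convertScaleAbs(cv2.resize(a,None,fx=5,fy=5,interpolation=cv2.INTER_CUBIC),alpha=1.6))
cv2.imwrite('pics/c2.png',cv2.convertScaleAbs(cv2.resize(b,None,fx=3.7,fy=3.7,interpolation=cv2.INTER_CUBIC),alpha=1.6))
c=cam('top')
im=cv2.imread('pics/top0.png'); m=((im.min(2)>115)*255).astype(np.uint8); m[:,:105]=0;m[:,240:]=0;m[:140]=0;m[240:]=0
p=np.argwhere(m)[:,::-1].astype(np.float32); r=cv2.minAreaRect(p); print(len(p),r)
P=[plane(c,u,.028) for u in cv2.boxPoints(r)]; print(np.round(P,4)); print('ctr',np.mean(P,0))
print([np.linalg.norm(P[i]-P[i-1]) for i in range(4)])
print('roller',plane(c,(376,164),.15))
E
```

```text
6099 ((170.3043975830078, 189.54898071289062), (104.440673828125, 69.05011749267578), 10.244086265563965)
[[0.5271 0.3086 0.028 ]
 [0.6656 0.2851 0.028 ]
 [0.623  0.0754 0.028 ]
 [0.4856 0.1019 0.028 ]]
ctr [0.57534229 0.1927412  0.028     ]
[np.float64(0.21089605719531143), np.float64(0.1405456834379242), np.float64(0.21393105701205908), np.float64(0.13993278319902236)]
roller [ 0.59962093 -0.19487033  0.15      ]
```

View pics/c1.png

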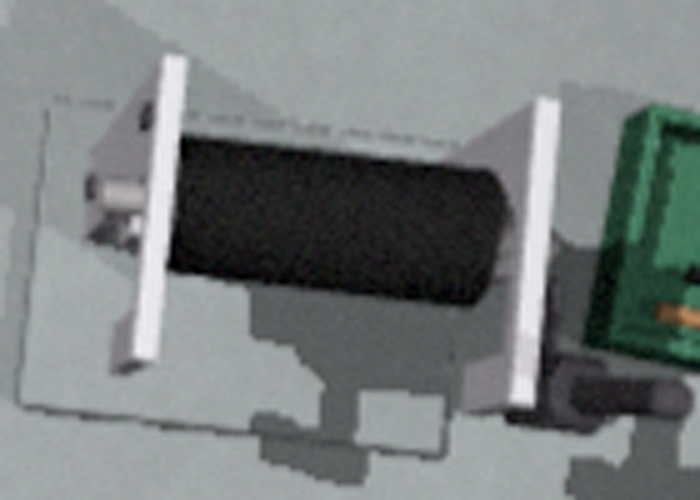

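View pics/c2.png

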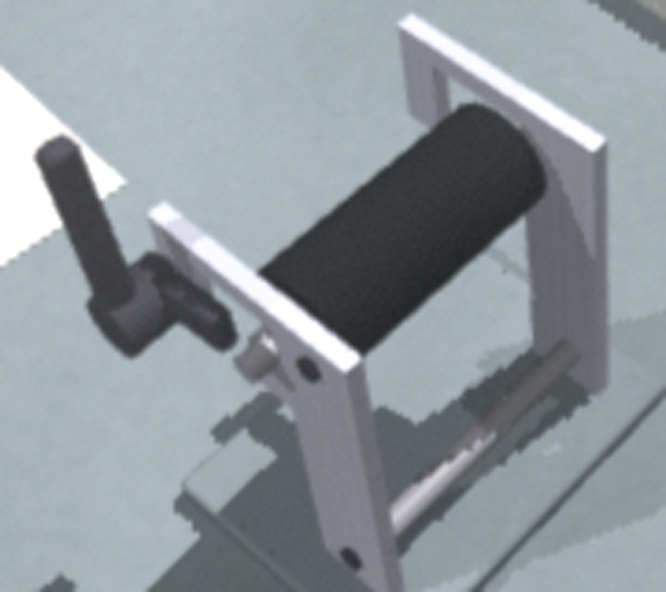

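The crops show the cheek tops, the axle stub, the closed lever pointing up and the nose barring the axle. I'll triangulate the four cheek-top ends and the lever tip.

Run:
```python
from h import *
T,S=cam('top'),cam('scene')
t=lambda u:(u[0]/5+310-.4,u[1]/5+120-.4); s=lambda u:(u[0]/3.7+80-.4,u[1]/3.7+185-.4)
L={'-yF':((522,405),(162,210)),'-yR':((547,100),(350,366)),'+yF':((145,360),(408,20)),'+yR':((175,57),(598,146)),'lev':((672,397),(58,148))}
P={}
for k,(a,b) in L.items():
    P[k],e=tri(T,t(a),S,s(b)); print(k,P[k].round(4),e.round(4),'plane.18',plane(T,t(a),.18).round(4))
Q={k:plane(T,t(L[k][0]),.18) for k in list(L)[:4]}
for X in (P,Q):
    ya=(X['+yF']+X['+yR']-X['-yF']-X['-yR']); xa=(X['-yR']+X['+yR']-X['-yF']-X['+yF'])
    c=sum(X[k] for k in Q)/4
    yaw=np.arctan2(-ya[0],ya[1]); yaw2=np.arctan2(xa[1],xa[0]); print('yaw',yaw,yaw2,'len',np.linalg.norm(ya)/2,np.linalg.norm(xa)/2)
    w=(yaw*128+yaw2*105)/233
    o=c+.0075*np.array([np.cos(w),np.sin(w),0]); print('origin',o,w)
    Rz=R.from_euler('z',w).as_matrix(); print('lever tip in stand',Rz.T@(P['lev']-o*[1,1,0]))
    print('handle base-tip exp world',o*[1,1,0]+Rz@[-.051,-.092,.24])
```

```text
-yF [ 0.5331 -0.2466  0.1798] 0.0052 plane.18 [ 0.5313 -0.2484  0.18  ]
-yR [ 0.6358 -0.2618  0.1806] 0.0009 plane.18 [ 0.6355 -0.2624  0.18  ]
+yF [ 0.5507 -0.1204  0.1807] 0.0043 plane.18 [ 0.5491 -0.1219  0.18  ]
+yR [ 0.6536 -0.1352  0.1809] 0.0019 plane.18 [ 0.653  -0.1359  0.18  ]
lev [ 0.5292 -0.2742  0.2394] 0.0021 plane.18 [ 0.533  -0.2991  0.18  ]
yaw -0.13876329382010755 -0.14520296754366194 len 0.12765761648326907 0.10384801575173636
origin [ 0.60070449 -0.19206753  0.18048666] -0.14166529270840458
lever tip in stand [-0.05915545 -0.09140677  0.2394206 ]
handle base-tip exp world [ 0.53722574 -0.27594511  0.24      ]
yaw -0.13857403507346477 -0.13364420980026964 len 0.12770278786039066 0.10500332789071166
origin [ 0.59967112 -0.19316864  0.18      ] -0.13635243999326954
lever tip in stand [-0.05876614 -0.08985984  0.2394206 ]
handle base-tip exp world [ 0.5366389  -0.27738229  0.24      ]
```

```bash
cat >> h.py <<'E'
ST=np.array([.6002,-.1926,0]); SY=-.139
TR=np.array([.5753,.1927,0]); TY=-.19
def goto(P,yaw):
    """print shift/turn in tool axes to bring TCP to P, tool y at world angle yaw"""
    s=ctrl.state(); M=toolR(); d=M.T@(np.array(P)-s['eef_pos'])
    a=np.arctan2(M[1,1],M[0,1]); w=(yaw-a+np.pi/2)%np.pi-np.pi/2
    print('t',round(s['t'],2),'tcp',s['eef_pos'].round(4),'yaw',round(a,4),'-> d',d.round(4),'turn',round(-w,3),'rows',np.linalg.norm(d)/.05)
def fr(O,y,p): return O+R.from_euler('z',y).as_matrix()@np.array(p)
E
python3 - <<'E'
from h import *
goto([.45,.35,.33],TY); goto([.53,.19,.33],TY)
E
```

```text
t 0.1 tcp [0.1561 0.6302 0.21  ] yaw 1.3281 -> d [-0.3526 -0.2017 -0.1195] turn 1.518 rows 8.469007323063401
t 0.1 tcp [0.1561 0.6302 0.21  ] yaw 1.3281 -> d [-0.4688 -0.3377 -0.1192] turn 1.518 rows 11.798471852848923
```

```bash
python3 jog.py '[[-0.04,-0.02,-0.015,0.15],[-0.08,-0.04,-0.03,0.3],[-0.12,-0.07,-0.045,0.45],[-0.16,-0.09,-0.06,0.6],[-0.2,-0.11,-0.07,0.75],[-0.24,-0.13,-0.08,0.9],[-0.28,-0.155,-0.09,1.05],[-0.32,-0.18,-0.105,1.2],[-0.35,-0.2,-0.12,1.35],[-0.38,-0.23,-0.12,1.5]]'; python3 -c "
from h import *
goto([.53,.19,.33],TY)"
```

```text
t: 1.1
eef_pos: [0.4716, 0.3163, 0.3326]
ee_rot: [-0.0, 0.767, 0.642, 0.002]
wrist_force: [0.7, -0.2, -0.1]
finger_gap: 0.999
gripper_force: 0.0
t 1.1 tcp [0.4716 0.3163 0.3326] yaw -0.177 -> d [-0.114   0.0798  0.0024] turn 0.013 rows 2.7836727472047675
```

```bash
python3 jog.py '[[-0.038,0.027,0,0.01],[-0.076,0.054,0,0.01],[-0.114,0.08,0.002,0.01],[-0.114,0.08,0.002,0.01],[-0.114,0.08,0.002,0.01]]'
python3 - <<'E'
from h import *
p=ctrl.camera_params('wrist'); im=ctrl.snapshot('wrist'); cv2.imwrite('pics/w1.png',im[:,:,::-1])
np.save('w1.npy',np.r_[p['rvec'],p['tvec']]); print(p['fx'],p['cx'],p['cy'])
c=cam('wrist'); print('cam pos',-c[1].T@c[2]); print('tray proj',proj(c,TR),[proj(c,fr(TR,TY,[a,b,.028])).round() for a,b in((-.07,-.105),(-.07,.105),(.07,.105),(.07,-.105))])
E
```

```text
t: 1.6
eef_pos: [0.5292, 0.1891, 0.3287]
ee_rot: [-0.0, 0.769, 0.639, -0.0]
wrist_force: [-0.5, 1.0, 0.1]
finger_gap: 1.0
gripper_force: 0.0
315.9413678281798 255.74050860908963 193.19318794692617
cam pos [0.5423512  0.26062455 0.50210635]
tray proj [284.16388552 149.81223902] [array([239., 218.]), array([239.,  77.]), array([338.,  78.]), array([328., 219.])]
```

View pics/w1.png

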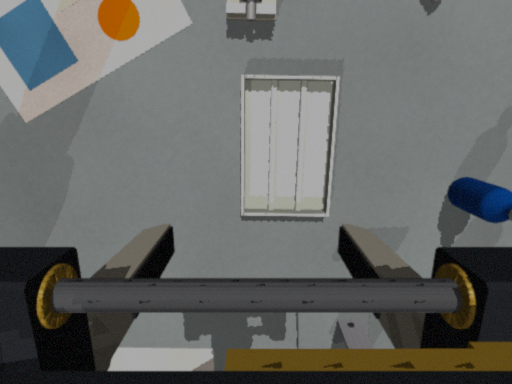

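The wrist view shows the tray's rim corners at about (242,75), (339,77), (329,215) and (241,214), with the ribs at columns 272 and 302. I'll refine the tray pose from these.

Run:
```python
from h import *
v=np.load('w1.npy'); p=ctrl.camera_params('wrist'); K=cam('wrist')[0]; c=(K,cv2.Rodrigues(v[:3])[0],v[3:])
im=cv2.imread('pics/w1.png'); m=((im.min(2)>95)*255).astype(np.uint8); k=np.zeros_like(m); k[68:222,232:346]=1; m*=k
n,l,s,_=cv2.connectedComponentsWithStats(m); i=1+s[1:,4].argmax(); ct=cv2.findContours((l==i).astype(np.uint8),0,2)[0][0]
q=cv2.approxPolyDP(cv2.convexHull(ct),6,True)[:,0]; print(q)
W=np.array([plane(c,u,.028) for u in q.astype(float)]); print(W.round(4),W.mean(0))
w=cam('top'); 
# match with top corners for height
Q=np.array([[.5271,.3086],[.6656,.2851],[.623,.0754],[.4856,.1019]])
for u,P in zip(q,W):
    j=np.argmin(np.linalg.norm(Q-P[:2],axis=1)); X,e=tri(c,u.astype(float),w,proj(w,[*Q[j],.028])); print(X.round(4),e.round(4))
if len(W)==4:
    r=cv2.minAreaRect(W[:,:2].astype(np.float32)*1000); print(r)
g=im[145].astype(int).sum(1); print(g[236:340])
```

```text
[[345  68]
 [345 221]
 [232 221]
 [232  68]]
[[0.6766 0.2917 0.028 ]
 [0.651  0.0649 0.028 ]
 [0.4745 0.0978 0.028 ]
 [0.5206 0.3208 0.028 ]] [0.58067978 0.19380904 0.028     ]
[0.6736 0.2905 0.0174] 0.012
[0.6316 0.0753 0.0556] 0.0259
[0.4811 0.1018 0.0441] 0.0091
[ 0.524   0.3225 -0.0057] 0.0114
((583.622802734375, 193.26766967773438), (227.64071655273438, 179.53660583496094), 79.43394470214844)
[372 379 376 366 301 459 509 499 377 444 482 488 483 484 503 505 513 510
 510 514 512 512 516 515 512 509 514 516 514 514 509 516 511 496 503 511
 513 515 512 497 496 507 517 512 516 513 509 512 513 511 517 510 514 508
 513 509 511 515 515 513 507 417 384 475 510 510 506 508 494 503 510 508
 511 512 512 512 508 511 511 513 509 510 516 513 508 514 513 516 510 508
 499 399 252 177 209 381 487 502 401 337 324 348 360 359]
```

Run:
```python
from h import *
v=np.load('w1.npy'); K=cam('wrist')[0]; c=(K,cv2.Rodrigues(v[:3])[0],v[3:])
im=cv2.imread('pics/w1.png'); m=((im.astype(int).sum(2)>415)*255).astype(np.uint8); k=np.zeros_like(m); k[68:222,232:346]=1; m*=k
ys,xs=np.nonzero(m); q=cv2.approxPolyDP(cv2.convexHull(np.c_[xs,ys].astype(np.int32)),5,True)[:,0]; print(q.tolist())
w=cam('top'); Q=np.array([[.5271,.3086],[.6656,.2851],[.623,.0754],[.4856,.1019]])
W=np.array([plane(c,u,.028) for u in q.astype(float)])
for u,P in zip(q,W):
    j=np.argmin(np.linalg.norm(Q-P[:2],axis=1)); X,e=tri(c,u.astype(float),w,proj(w,[*Q[j],.028])); print(P.round(4),X.round(4),e.round(4))
print(cv2.minAreaRect(W[:,:2].astype(np.float32)*1000))
```

```text
[[338, 76], [329, 215], [241, 214], [241, 75]]
[0.6657 0.2829 0.028 ] [0.6637 0.2825 0.0364] 0.0003
[0.6273 0.0796 0.028 ] [0.6267 0.0762 0.0189] 0.0044
[0.4908 0.1067 0.028 ] [0.4875 0.1028 0.0142] 0.0037
[0.5312 0.3094 0.028 ] [0.5293 0.3111 0.0185] 0.0035
((579.2523193359375, 194.62493896484375), (206.97323608398438, 139.09425354003906), 78.74810028076172)
```

```bash
sed -i 's/^TR=.*/TR=np.array([.5775,.1937,0]); TY=-.195/' h.py; python3 -c "
from h import *
goto(fr(ST,SY,[-.018,-.095,.31]),SY)"
```

```text
t 1.65 tcp [0.5286 0.191  0.3286] yaw -0.1816 -> d [-0.4601  0.1257  0.0182] turn -0.043 rows 9.545580242198028
```

```bash
python3 jog.py '[[-0.04,0.01,0,0],[-0.085,0.022,0,0],[-0.13,0.035,0,0],[-0.175,0.047,0,0],[-0.22,0.06,0,0],[-0.265,0.072,0,-0.02],[-0.31,0.085,0,-0.04],[-0.36,0.098,0,-0.04],[-0.41,0.112,0.01,-0.04],[-0.46,0.126,0.018,-0.043]]' 0 20 ; python3 jog.py '[[0,0,0,0],[0,0,0,0],[0,0,0,0]]'
python3 - <<'E'
from h import *
goto(fr(ST,SY,[-.018,-.095,.227]),SY)
c=cam('wrist'); im=ctrl.snapshot('wrist'); cv2.imwrite('pics/w2.png',im[:,:,::-1])
for p in ([0,0,.175],[0,.055,.175],[0,-.055,.175],[-.06,-.064,.18],[.045,-.064,.18],[-.06,.064,.18],[.045,.064,.18],[-.059,-.092,.24]): print(p,proj(c,fr(ST,SY,p)).round())
E
```

```text
t: 2.65
eef_pos: [0.5708, -0.2768, 0.3116]
ee_rot: [-0.0, 0.753, 0.658, 0.001]
wrist_force: [1.0, 0.7, 0.3]
finger_gap: 0.191
gripper_force: 0.0
t: 2.95
eef_pos: [0.5706, -0.2748, 0.3119]
ee_rot: [-0.001, 0.753, 0.658, 0.001]
wrist_force: [0.2, -0.0, -0.8]
finger_gap: 0.006
gripper_force: 0.0
t 2.95 tcp [ 0.5706 -0.2748  0.3119] yaw -0.1343 -> d [-0.0097 -0.0001  0.0849] turn 0.005 rows 1.7084706410007726
[0, 0, 0.175] [274.  94.]
[0, 0.055, 0.175] [276.  30.]
[0, -0.055, 0.175] [273. 153.]
[-0.06, -0.064, 0.18] [212. 163.]
[0.045, -0.064, 0.18] [319. 163.]
[-0.06, 0.064, 0.18] [207.  17.]
[0.045, 0.064, 0.18] [328.  18.]
[-0.059, -0.092, 0.24] [204. 208.]
```

View pics/w2.png

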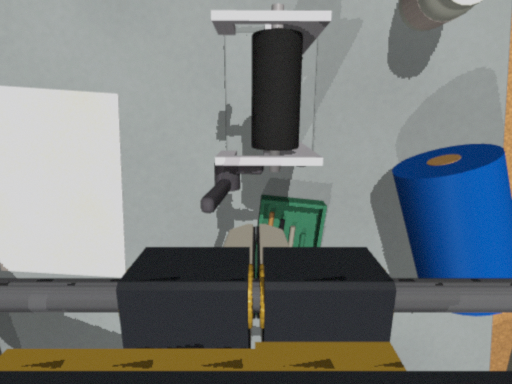

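The wrist view shows the near cheek top at columns 216–322 (row 161), the roller at (276,90) and the lever tip at (208,203). The stand is about 2–3 mm further in x than I had it, so I'll correct that and descend behind the lever.

```bash
sed -i 's/^ST=.*/ST=np.array([.6022,-.1916,0]); SY=-.138/' h.py; python3 jog.py '[[-0.004,0.002,0.04,0],[-0.008,0.002,0.085,0],[-0.008,0.002,0.085,0],[-0.008,0.002,0.085,0]]'
python3 - <<'E'
from h import *
goto(fr(ST,SY,[-.018,-.095,.227]),SY)
for a in (0.1,.3,.5,.7,.9,1.1,1.3,1.5,1.62):
    Rr=.058; x=-.051-Rr*np.sin(a)+.0065*np.cos(a)+.0185; z=.15+Rr*np.cos(a)+.0065*np.sin(a)+.017
    print(a,'stand x',round(x,4),'z',round(z,4)); 
    if a in(.1,1.62): goto(fr(ST,SY,[x,-.095,z]),SY)
E
```

```text
t: 3.4
eef_pos: [0.571, -0.2844, 0.2279]
ee_rot: [-0.0, 0.754, 0.657, 0.0]
wrist_force: [-0.0, -0.2, 2.0]
finger_gap: 0.005
gripper_force: 0.0
t 3.4 tcp [ 0.571  -0.2844  0.2279] yaw -0.1362 -> d [0.0012 0.0001 0.0009] turn 0.002 rows 0.029707066012726602
0.1 stand x -0.0318 z 0.2254
t 3.4 tcp [ 0.571  -0.2844  0.2279] yaw -0.1362 -> d [ 0.0012 -0.0137  0.0025] turn 0.002 rows 0.2793149948902583
0.3 stand x -0.0434 z 0.2243
0.5 stand x -0.0546 z 0.221
0.7 stand x -0.0649 z 0.2155
0.9 stand x -0.0739 z 0.2081
1.1 stand x -0.0812 z 0.1991
1.3 stand x -0.0866 z 0.1888
1.5 stand x -0.0899 z 0.1776
1.62 stand x -0.0907 z 0.1706
t 3.4 tcp [ 0.571  -0.2844  0.2279] yaw -0.1362 -> d [ 0.0013 -0.0726  0.0573] turn 0.002 rows 1.849493093108709
```

```bash
python3 jog.py '[[0,-0.014,0.002,0],[0,-0.02,0.003,0],[0,-0.025,0.004,0],[0,-0.031,0.006,0],[0,-0.037,0.007,0],[0,-0.042,0.01,0],[0,-0.047,0.0125,0],[0,-0.052,0.016,0],[0,-0.056,0.02,0]]'
```

```text
t: 4.3
eef_pos: [0.5144, -0.2783, 0.2071]
ee_rot: [0.0, 0.754, 0.656, 0.0]
wrist_force: [0.5, 0.2, 2.0]
finger_gap: 0.004
gripper_force: 0.8
```

Friction force of about 2 N, as expected. I'll continue along the arc.

```bash
python3 jog.py '[[0,-0.004,0.005,0],[0,-0.007,0.009,0],[0,-0.01,0.014,0],[0,-0.0125,0.019,0],[0,-0.0145,0.025,0],[0,-0.016,0.03,0],[0,-0.017,0.034,0],[0,-0.017,0.037,0],[0,-0.017,0.038,0]]'; python3 -c "
from h import *
im=ctrl.snapshot('scene'); cv2.imwrite('pics/s2.png',cv2.convertScaleAbs(cv2.resize(im[170:330,60:260,::-1],None,fx=3.5,fy=3.5),alpha=1.5))"
```

```text
t: 5.2
eef_pos: [0.4974, -0.2759, 0.1687]
ee_rot: [-0.0, 0.755, 0.656, -0.0]
wrist_force: [0.0, 0.5, 2.1]
finger_gap: 0.004
gripper_force: 1.1
```

View pics/s2.png

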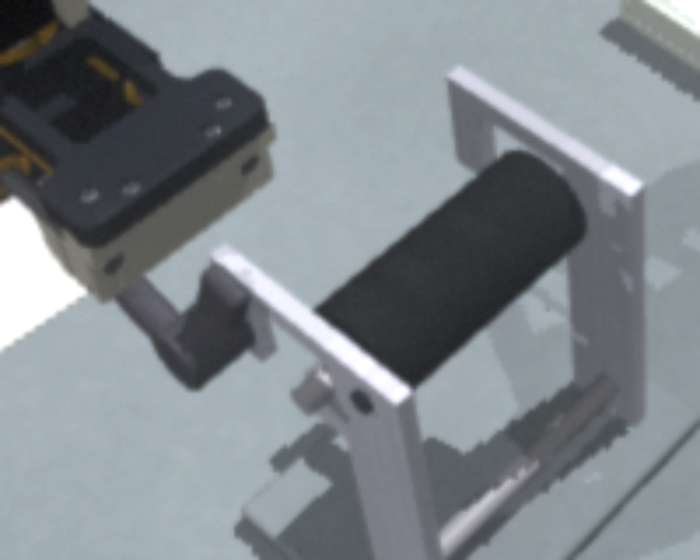

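The nose now points up at (215,300), the axle end is free and the roller is still seated. I'll press on to the stop, then rise.

```bash
python3 jog.py '[[0,0,0.001,0],[0,0,0.002,0],[0,0,0.003,0],[0,0,0.003,0]]';  python3 jog.py '[[0,0,-0.04,0],[0,0,-0.085,0],[0,0,-0.13,0],[0,0,-0.155,0],[0,0,-0.155,0]]' 1
python3 - <<'E'
from h import *
goto(fr(ST,SY,[0,0,.32]),SY)
goto(fr(ST,SY,[0,0,.148]),SY)
E
```

```text
t: 5.65
eef_pos: [0.4977, -0.2761, 0.1661]
ee_rot: [-0.0, 0.754, 0.656, -0.0]
wrist_force: [-0.8, 0.8, 2.6]
finger_gap: 0.005
gripper_force: 0.9
t: 6.15
eef_pos: [0.4995, -0.2775, 0.3251]
ee_rot: [0.004, 0.754, 0.656, 0.002]
wrist_force: [-0.2, 1.2, -0.2]
finger_gap: 0.385
gripper_force: 0.0
t 6.15 tcp [ 0.4995 -0.2775  0.3251] yaw -0.1387 -> d [0.0993 0.0898 0.0055] turn -0.001 rows 2.6797641559447443
t 6.15 tcp [ 0.4995 -0.2775  0.3251] yaw -0.1387 -> d [0.0998 0.0884 0.1775] turn -0.001 rows 4.440149745959073
```

```bash
python3 jog.py '[[0.034,0.03,0.002,0],[0.067,0.06,0.004,0],[0.1,0.09,0.005,0],[0.1,0.09,0.005,0],[0.1,0.09,0.005,0],[0.1,0.09,0.005,0]]' 1
python3 - <<'E'
from h import *
c=cam('wrist'); im=ctrl.snapshot('wrist'); cv2.imwrite('pics/w3.png',im[:,:,::-1])
for p in ([0,0,.175],[0,.055,.175],[0,-.055,.175],[-.025,.05,.15],[.025,.05,.15],[-.06,.064,.18],[.045,.064,.18]): print(p,proj(c,fr(ST,SY,p)).round())
goto(fr(ST,SY,[0,0,.148]),SY)
E
```

```text
t: 6.75
eef_pos: [0.5995, -0.1907, 0.3151]
ee_rot: [-0.001, 0.755, 0.655, -0.001]
wrist_force: [0.1, -0.3, 0.9]
finger_gap: 0.903
gripper_force: 0.0
[0, 0, 0.175] [258. 182.]
[0, 0.055, 0.175] [258. 127.]
[0, -0.055, 0.175] [258. 233.]
[-0.025, 0.05, 0.15] [234. 131.]
[0.025, 0.05, 0.15] [281. 131.]
[-0.06, 0.064, 0.18] [195. 118.]
[0.045, 0.064, 0.18] [305. 118.]
t 6.8 tcp [ 0.5994 -0.1911  0.3157] yaw -0.142 -> d [1.000e-04 3.100e-03 1.677e-01] turn -0.004 rows 3.3539988375095966
```

View pics/w3.png

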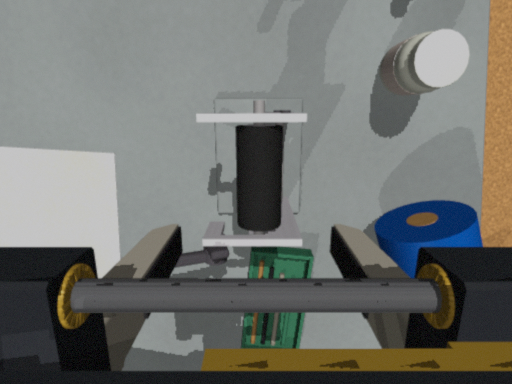

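The view shows the roller at columns 236–282 and rows 125–230, matching the prediction within about 1–2 px. The lever lies level at (205,258), so I'll descend and grip.

```bash
python3 jog.py '[[0,0.003,0.04,0],[0,0.004,0.08,0],[0,0.004,0.11,-0.003],[0,0.004,0.14,-0.003],[0,0.004,0.16,-0.003],[0,0.004,0.168,-0.003],[0,0.004,0.168,-0.003],[0,0.004,0.168,-0.003]]' 1; python3 jog.py '[[0,0.004,0,0],[0,0,0,0],[0,0,0,0],[0,0,0,0],[0,0,0,0],[0,0,0,0],[0,0,0,0]]' 0 35
python3 - <<'E'
from h import *
goto(fr(ST,SY,[0,0,.148]),SY); s=ctrl.state(); print(s['wrist_force'],s['gripper_force'],s['finger_gap']*.093)
E
```

```text
t: 7.6
eef_pos: [0.6051, -0.1911, 0.1495]
ee_rot: [0.001, 0.754, 0.657, 0.0]
wrist_force: [0.3, 0.0, 0.0]
finger_gap: 1.0
gripper_force: 0.0
t: 8.3
eef_pos: [0.6032, -0.1898, 0.148]
ee_rot: [-0.002, 0.754, 0.657, -0.001]
wrist_force: [-3.4, 1.0, 3.4]
finger_gap: 0.502
gripper_force: 34.4
t 8.3 tcp [ 0.6032 -0.1898  0.148 ] yaw -0.1361 -> d [-0.002  -0.0007  0.    ] turn 0.002 rows 0.041849518611478856
[-3.43898141  0.99866164  3.4097046 ] 34.415761828422546 0.04671510805448143
```

```bash
python3 jog.py '[[-0.002,-0.001,-0.003,0],[-0.002,-0.001,-0.006,0],[-0.002,-0.001,-0.0075,0],[-0.002,-0.001,-0.0075,0],[-0.002,-0.001,-0.0075,0]]'
python3 - <<'E'
from h import *
goto(fr(ST,SY,[-.027,0,.1555]),SY); c=cam('scene'); im=ctrl.snapshot('scene'); cv2.imwrite('pics/s3.png',cv2.convertScaleAbs(cv2.resize(im[190:330,100:260,::-1],None,fx=4,fy=4),alpha=1.5))
for p in ([0,-.08,.1575],[0,-.08,.15]): print(((proj(c,fr(ST,SY,p))-[100,190])*4).round())
E
```

```text
t: 8.8
eef_pos: [0.603, -0.1918, 0.1551]
ee_rot: [-0.0, 0.753, 0.657, -0.0]
wrist_force: [-0.9, 0.3, -5.7]
finger_gap: 0.502
gripper_force: 33.5
t 8.8 tcp [ 0.603  -0.1918  0.1551] yaw -0.1358 -> d [ 0.0001 -0.0278 -0.0003] turn 0.002 rows 0.5562782559980141
[179. 372.]
[182. 385.]
```

View pics/s3.png

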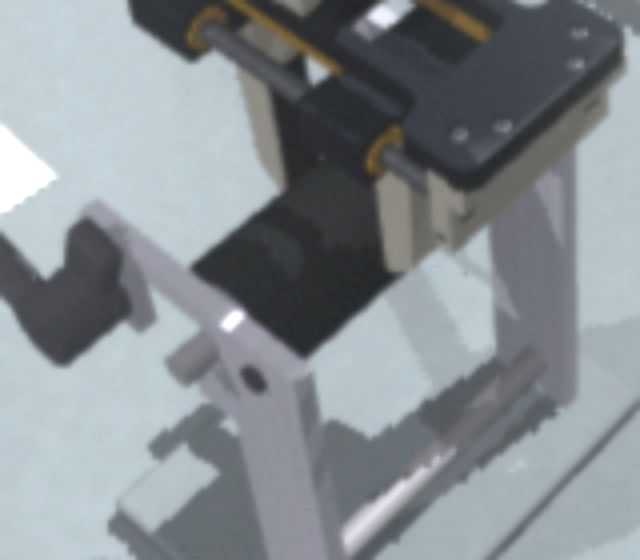

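The axle end is at (178,367) against a lifted prediction of (179,372), so the roller is up. Wrist force of about −5.7 N agrees. Now forward.

```bash
python3 jog.py '[[0,-0.007,0,0],[0,-0.014,0,0],[0,-0.021,0,0],[0,-0.028,0,0],[0,-0.028,0,0],[0,-0.028,0,0]]'; python3 -c "
from h import *
goto(fr(ST,SY,[-.027,0,.098]),SY);s=ctrl.state(); print(s['wrist_force'],s['wrist_torque'])"
```

```text
t: 9.45
eef_pos: [0.5759, -0.1881, 0.156]
ee_rot: [0.0, 0.754, 0.657, 0.0]
wrist_force: [0.3, -0.6, -4.8]
finger_gap: 0.506
gripper_force: 33.5
t 9.45 tcp [ 0.5759 -0.1881  0.156 ] yaw -0.1362 -> d [ 0.0002 -0.0005  0.058 ] turn 0.002 rows 1.1593255786342112
[ 0.28428385 -0.60669085 -4.84562931] [-0.06682972  0.03280507 -0.04083014]
```

```bash
python3 jog.py '[[0,0,0.01,0],[0,0,0.02,0],[0,0,0.03,0],[0,0,0.04,0],[0,0,0.05,0],[0,0,0.06,0],[0,0,0.06,0],[0,0,0.06,0]]'; python3 -c "
from h import *
goto(fr(ST,SY,[-.15,0,.095]),SY)"
```

```text
t: 10.25
eef_pos: [0.5757, -0.1882, 0.0954]
ee_rot: [-0.0, 0.754, 0.657, -0.0]
wrist_force: [0.1, 0.2, -4.8]
finger_gap: 0.501
gripper_force: 33.5
t 10.25 tcp [ 0.5757 -0.1882  0.0954] yaw -0.136 -> d [ 0.0005 -0.1233  0.0004] turn 0.002 rows 2.4651978962639163
```

The roller came down the slot freely. Next it goes out forward and up.

```bash
python3 jog.py '[[0,-0.02,0,0],[0,-0.04,0,0],[0,-0.07,0,0],[0,-0.1,0,0],[0,-0.123,0,0],[0,-0.123,-0.04,0],[0,-0.123,-0.08,0],[0,-0.123,-0.12,0],[0,-0.123,-0.14,0],[0,-0.123,-0.14,0]]'; python3 -c "
from h import *
goto(fr(TR,TY,[0,0,.20]),TY)"
```

```text
t: 11.25
eef_pos: [0.4562, -0.173, 0.2396]
ee_rot: [0.004, 0.754, 0.657, 0.003]
wrist_force: [1.2, -0.6, -6.0]
finger_gap: 0.506
gripper_force: 33.5
t 11.25 tcp [ 0.4562 -0.173   0.2396] yaw -0.1365 -> d [0.3799 0.0699 0.0398] turn 0.059 rows 7.76630932978333
```

```bash
python3 jog.py '[[0.04,0.006,0,0.01],[0.085,0.015,0,0.02],[0.13,0.024,0,0.03],[0.175,0.033,0,0.04],[0.22,0.042,0,0.05],[0.265,0.05,0,0.058],[0.31,0.058,0.01,0.058],[0.35,0.065,0.02,0.058],[0.38,0.07,0.035,0.058],[0.38,0.07,0.04,0.058]]';python3 jog.py '[[0,0,0,0],[0,0,0,0],[0,0,0,0]]'
python3 - <<'E'
from h import *
goto(fr(TR,TY,[0,0,.03]),TY)
c=cam('wrist'); im=ctrl.snapshot('wrist'); cv2.imwrite('pics/w4.png',im[:,:,::-1])
for p in ([-.07,.105,.028],[.07,.105,.028],[-.07,-.105,.028],[.07,-.105,.028]): print(p,proj(c,fr(TR,TY,p)).round())
P=ctrl.state()['eef_pos']+[0,0,.002]
for y in (-.055,.055): print(proj(c,fr(P,TY,[0,y,0])).round())
E
```

```text
t: 12.25
eef_pos: [0.5727, 0.2034, 0.1911]
ee_rot: [-0.003, 0.769, 0.639, -0.001]
wrist_force: [-1.1, -0.1, -6.8]
finger_gap: 0.504
gripper_force: 33.5
t: 12.55
eef_pos: [0.575, 0.1936, 0.196]
ee_rot: [0.0, 0.773, 0.634, 0.0]
wrist_force: [-1.2, -0.8, -5.2]
finger_gap: 0.502
gripper_force: 33.5
t 12.55 tcp [0.575  0.1936 0.196 ] yaw -0.197 -> d [0.0007 0.0023 0.166 ] turn -0.002 rows 3.3209100296133562
[-0.07, 0.105, 0.028] [188.  75.]
[0.07, 0.105, 0.028] [326.  75.]
[-0.07, -0.105, 0.028] [198. 263.]
[0.07, -0.105, 0.028] [316. 263.]
[255. 318.]
[254. 140.]
```

View pics/w4.png

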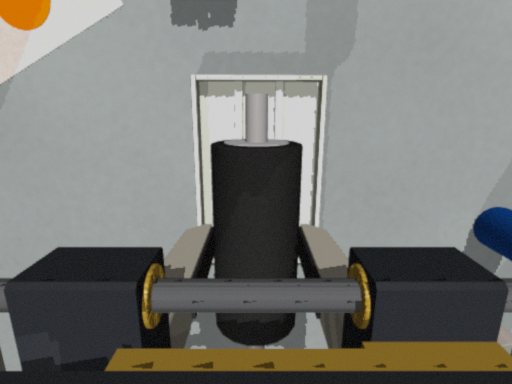

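Rim at columns 192–326 (centre 259), axle end at column 257: the roller is level, aligned and about 3 mm short across the tray. Descending.

```bash
python3 jog.py '[[0.001,0.0035,0.03,0],[0.001,0.0035,0.06,0],[0.001,0.0035,0.09,0],[0.001,0.0035,0.115,0],[0.001,0.0035,0.135,0],[0.001,0.0035,0.15,0],[0.001,0.0035,0.157,0],[0.001,0.0035,0.16,0],[0.001,0.0035,0.16,0],[0.001,0.0035,0.16,0]]'; python3 -c "
from h import *
goto(fr(TR,TY,[0.001,0,.0315]),TY)"
```

```text
t: 13.6
eef_pos: [0.5792, 0.196, 0.0367]
ee_rot: [0.0, 0.772, 0.635, 0.001]
wrist_force: [0.6, 0.5, -5.5]
finger_gap: 0.505
gripper_force: 33.5
t 13.6 tcp [0.5792 0.196  0.0367] yaw -0.1939 -> d [-0.0026 -0.0003  0.0052] turn 0.001 rows 0.11686325906088212
```

```bash
python3 jog.py '[[-0.001,0,0.002,0],[-0.001,0,0.004,0],[-0.001,0,0.0055,0],[-0.001,0,0.0055,0],[-0.001,0,0.0055,0]]'
```

```text
t: 14.1
eef_pos: [0.5781, 0.1949, 0.0301]
ee_rot: [-0.0, 0.772, 0.635, -0.0]
wrist_force: [-0.2, -0.3, -5.8]
finger_gap: 0.5
gripper_force: 33.5
```

```bash
python3 jog.py '[[0,0,0,0],[0,0,0,0],[0,0,0,0],[0,0,0,0],[0,0,0,0]]' 0.68; python3 jog.py '[[0,0,-0.01,0],[0,0,-0.02,0],[0,0,-0.04,0],[0,0,-0.07,0],[0,0,-0.11,0],[0,0,-0.16,0],[0,0,-0.2,0],[0,0,-0.24,0],[0,0,-0.24,0]]'
python3 - <<'E'
from h import *
im=ctrl.snapshot('wrist'); 
T=ctrl.snapshot('scene'); h=cv2.resize(T[100:260,60:360],(600,320))
cv2.imwrite('pics/f.png',np.vstack([cv2.resize(im[0:250,100:400],(600,280),interpolation=3),h])[:600,:,::-1])
E
```

```text
t: 14.6
eef_pos: [0.5784, 0.195, 0.0305]
ee_rot: [0.0, 0.772, 0.635, 0.0]
wrist_force: [0.5, -0.3, -0.3]
finger_gap: 0.679
gripper_force: 0.0
t: 15.5
eef_pos: [0.5818, 0.1948, 0.278]
ee_rot: [0.003, 0.772, 0.635, 0.007]
wrist_force: [0.2, -0.0, 0.1]
finger_gap: 0.68
gripper_force: 0.0
```

View pics/f.png

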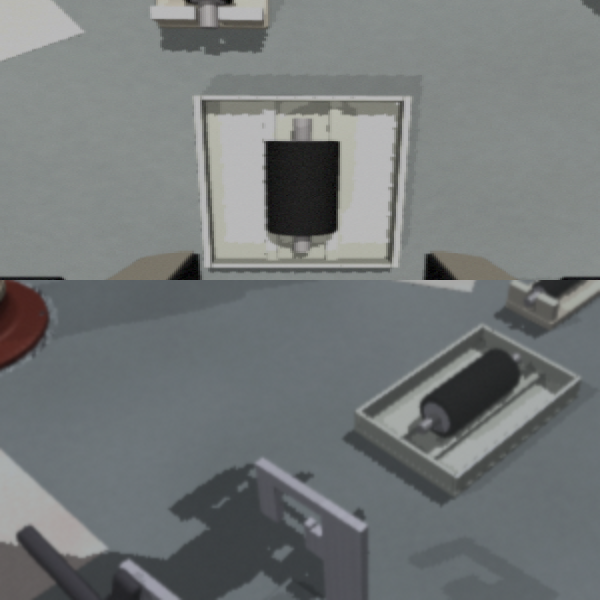

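The roller lies centred between the ribs at (302,188) in the upper part, aligned with the tray. The lever is still open at lower left, and the gripper is clear of everything.

```bash
python3 jog.py '[[0,0,0,0],[0,0,0,0],[0,0,0,0]]'; python3 -c "
from cell import ctrl
print(ctrl.job_done())"
```

```text
t: 15.9
eef_pos: [0.5775, 0.1948, 0.2688]
ee_rot: [-0.0, 0.772, 0.635, -0.001]
wrist_force: [0.3, -0.1, -0.8]
finger_gap: 0.679
gripper_force: 0.0
the job is handed in; nothing more can be done
None
```

I opened the lever with the roller still seated, then brought the roller out through the slots and laid it between the tray's ribs; I handed the job in at about 16 s with the lever still open, but the hand-in call returned no verdict.

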